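Set a sensor gap with the knurled thumbwheel and teach it in

ROBOT

A 6-joint arm with a two-finger parallel gripper is mounted at the origin on the work surface. World frame = base frame: x ahead of the robot, y to its left, z up, the work surface at z = 0. Lengths are in m, angles in degrees, forces in N, time in s.
With the tool pointing down it reaches from about 0.4 to 0.825 m from the base axis. Payload 7 kg.
Tool frame: the origin (TCP) lies at the very end of the fingers, on their centre line; the grasp point (between the pads) lies 19 mm behind it (ctrl.pinch_z is the distance from the TCP to the grasp point, in m); z points along the fingers, x is the direction in which the jaws open and shut, and the axes are right-handed (so a half turn about z gives the same grasp; the last joint's range is limited). The gripper opens to 88 mm and grips with 3 to 60 N. Pads are 19 mm wide; open, the fingers measure 130 mm over their backs; the gripper's body (78 mm by 193 mm) begins 47 mm behind the grasp point.
Start: joints at [90.017, 20.546, 0.682, 0, -70.136, -16.507], TCP at [0.192, 0.647, 0.227] pointing down, gripper open.
Joint ranges: [-176.03, 176.03], [-82.01, 121.73], [-58.28, 71.71], [-173.87, 95.51], [-174.79, -0.11], [-173.66, 173.66]. Speed limits (degrees/s): [136.94, 136.94, 172.46, 180, 180, 180].

INTERFACE

Orientations are given as [roll, pitch, yaw] about the fixed x, y, z axes, in that order (R = Rz(yaw) Ry(pitch) Rx(roll)).
In Python, from plant import ctrl gives the robot as it stands.
- The arm moves only by the tool carry_out, never from a script. Its argument "increments" is a list of rows, each a list of 7 numbers: the turn, a rotation vector about the world's x, y, z in degrees, then the shift along the world's x, y, z in mm, then the closure, from 0 (fully open) to 1 (shut). In form: [[ax, ay, az, dx, dy, dz, grip], ...]. A call has 1 to 20 rows; each row is the pose to reach, as a shift and turn from the pose commanded when the call began; what a row does not reach only later rows make up. A row lasts 1/8 s, in which the tool goes at most 62.5 mm and 10.7 degrees, less where a joint would pass 70% of its speed; a pose out of reach is approached as far as the arm can. A call with a gripper value outside its range is refused whole. The fingers move at their own pace and stop on an object; the grip force is fixed at half the most. Time passes only in rows, so rows that repeat a pose let the fingers close. It gives the time, the measured TCP pose, the force and the opening at its end, in the units of the state.
- ctrl.get_obs(): the state, without advancing time (a new reading comes with each control period).
- ctrl.snapshot(name): name is "scene" or "side" or "wrist"; returns a dict with "pixels" (420x560x3 uint8, blue, green, red), "intrinsics" (3x3 intrinsics, pixels), "rvec" (rotation vector, rad) and "tvec" (3), from world to camera coordinates, as OpenCV has them; the wrist camera has in their place "hand_eye" (4x4, takes a point from camera to tool coordinates, whose origin is the TCP and whose axes are the tool frame's). Camera axes: x right, y down, z forward; pixel columns grow to the right and rows downward; lengths in m; the calibration is good to about 2 mm. A picture is of the moment at which its call begins: read the wrist's pose just before it. There is no depth.
- ctrl.close_job(): hands the job in, once; it reports no verdict.
Trained networks look in a picture, given as the dict that the camera call returned (one of the last four; its "shot" number tells which), for a name from the list of things; names that differ only in an ending like _2 or _b are one class to them, and where a whole thing is asked for, a point or a joint stands for the part that bears it (a point fixed in the world has none). Each returns a list of dicts, best first, with "confidence" (0 to 1); they miss things now and then, are a little off and sometimes report something else, mostly with a low value. They report only what shows in the picture. A call takes as long as a camera call. They do not tell look-alikes from the thing itself.
- ctrl.search_frame(picture, label): "centre" ([x, y, z] in m, in world coordinates, good to about 4 mm: the middle of the surface that is visible of it).
- ctrl.outline_of(picture, label): "pixels" (420x560 bool, what is visible of it).
The state is a dict: "clock": time; "joint_pos": joint angles; "qvel": joint speeds; "tau": joint torques, N m; "tool_pos": TCP position; "orientation": TCP orientation; "force": force on the tool from outside, world axes, zero at the start; "moment": the same for the moment, N m; "opening": finger opening in m.
Only numpy, scipy, OpenCV 4.12 (cv2) and the standard library are available. Lean on these libraries where they do the work, as an engineer would, in place of code of your own. Each camera call takes 0.05 s, during which the arm holds its last target. There are 200 camera calls.

TASK

With the gripper's fingertips, roll the knurled thumbwheel on the sensor slide until the steel flag has closed its gap to the gauge mark, that is, its yellow pointer is in line with the middle of the red mark beside the orange-faced sensor; move the flag by the wheel only, and never run it into the sensor. When the gap is right, press the blue teach button fully in and let it come back out. Pick nothing up, and leave the red button and the loose parts on the bench alone.

Things in the scene. Friction and masses are not known exactly. Their poses are not given: they have to be found in the camera images.
- wheel_axle (a point): Centre of the thumbwheel: dark steel with bright knurling, 80 mm in diameter, 26 mm wide, standing upright between two blue cheeks on the slide. The point is fixed in the slide: x along the axle, y along the slide from the wheel to the sensor, z up. It is 50 mm above the bench; the top of the rim is 90 mm above the bench, 14 mm above the cheeks.
- slide: The slide: aluminium bed 110 (x) x 300 (y) x 12 mm, bolted down; origin under its middle, rail along y, +y towards the sensor. The wheel's axle is 95 mm from the origin towards -y. The two blue cheeks beside the wheel are 51 mm over their outsides (x), 92 mm long (y), their tops 76 mm above the bench.
- wheel (a joint): Turn of the wheel in rad, 0 at the start; grows as the top of the rim rolls towards the sensor (+y). Geared to the flag: 1 rad (40 mm of rim) moves it 12 mm, the same way as the top of the rim. Stays where left; can be rolled back. 1 to 2 N along the rim turns it, by friction under a fingertip pressed down with 4 to 10 N. Flag end stops: 6 mm back, 72 mm ahead.
- flag: Carriage and flag on the rail: grey block 46 x 44 x 22 mm with an upright steel plate, 44 mm wide, 4 mm thick, its top 74 mm above the bench, and the yellow pointer. Origin at bench height under the plate's sensor-side face; y towards the sensor. At the start 115 mm ahead (+y) of the axle. Not to be touched.
- pointer (a point): Tip of the yellow pointer, a bar 3 mm thick (along y) and 22 mm long standing out to +x from the flag; the point is on its top, in the middle of its thickness, 68 mm above the bench. Moves with the flag.
- sensor: The sensor: brass barrel 26 mm in diameter lying along y in a dark bracket fixed on the slide, its orange face looking to -y, to the flag. Origin under the face, on top of the slide's bed (12 mm above the bench); same axes as the slide. Its place along the slide differs each time. The flag's plate meets its face when the pointer is 12 mm past the mark.
- gauge_mark (a point): Middle of the red gauge mark: a red line 5 mm wide (along y) across a white strip 14 mm wide that runs along y beside the gap on the sensor's bracket, 68 mm above the bench. y towards the sensor. At the start the pointer is about 18 to 38 mm short of it (-y). With the pointer in line the gap is 12 mm.
- teach (a joint): Travel of the blue teach button in m: 0 out, 0.006 fully in; a spring brings it back. Fully in takes 5 N.
- teach_top (a point): Middle of the top of the blue teach button (28 mm in diameter) standing upright on the bench in a round black housing, the only blue button; pressed straight down. It and the red button may have changed places.
- reset (a joint): Travel of the red reset button in m, 0 out. Same size as the blue one. Not to be pressed.
- reset_top (a point): Middle of the top of the red reset button.
- driver_grip (a point): Loose screwdriver with a red handle, lying; on its handle. Leave alone.
- relay_mid (a point): Loose black relay, 28 x 50 x 32 mm; its middle. Leave alone.
- terminal_mid (a point): Loose grey terminal block with orange and blue dots, 44 x 50 x 40 mm; its middle. Leave alone.
- locknut_mid (a point): Loose brass lock nut, a ring 42 mm across and 9 mm high; just above its middle. Leave alone.
- jar_mid (a point): Loose jar with a yellow cap, 60 mm in diameter, 85 mm high; 15 mm above its foot. Leave alone.
- wrench_grip (a point): Loose steel wrench, lying; on its handle. Leave alone.
- spare_mid (a point): Loose spare sensor, a steel barrel with an orange end, 31 mm in diameter, standing 66 mm high; 15 mm above its foot. Leave alone.
Things that resemble listed ones, but are neither listed nor needed, are in the scene too. What is shaped like the part that bears teach but turquoise is not meant.

How it is judged:
By the outcome, as a careful person would: the job done as asked, in the order asked, and still so for the second after the job is handed in, with the robot touching nothing.
It also fails if it takes over 58 s, if anything falls off the work surface, if the arm or the gripper's body presses on something with over 40 N, if the wrist force passes 120 N, or if a joint passes its speed limit or range.

## Working session

There is one attempt and no reset: what is moved stays moved. The work goes in short steps, Python scripts to look and compute and a tool call to move; the robot and the scene stay as the last step left them, time stands still between calls to the robot, and variables do not carry over. Pictures are saved under pics/ and viewed, about 8 in all and at most 12, crops included, and the job is handed in when it is done.

Besides the shell and the picture viewer there is one more tool, called after "Emit:" as name([rows], argument=value, ...), one row to a line, values as JSON. carry_out: Moves the arm, as the interface text tells. Its arguments: {"type":"object","properties":{"increments":{"type":"array"}},"required":["increments"]}

```bash
mkdir -p pics; cat > h.py <<'E'
import numpy as np, cv2
from plant import ctrl
from scipy.spatial.transform import Rotation as R
def cam(s,o=None):
    """world->camera R,t"""
    if 'hand_eye' in s:
        o=o or ctrl.get_obs(); T=np.eye(4); T[:3,:3]=R.from_euler('xyz',o['orientation'],degrees=True).as_matrix(); T[:3,3]=o['tool_pos']
        M=np.linalg.inv(T@np.array(s['hand_eye'])); return M[:3,:3],M[:3,3]
    return cv2.Rodrigues(np.array(s['rvec'],float))[0],np.array(s['tvec'],float).ravel()
def proj(s,p,o=None):
    r,t=cam(s,o); q=np.array(s['intrinsics'])@(r@np.array(p,float)+t); return q[:2]/q[2]
def back(s,uv,z,o=None):
    r,t=cam(s,o); d=r.T@np.linalg.inv(s['intrinsics'])@np.array([uv[0],uv[1],1.]); c=-r.T@t
    return c+d*(z-c[2])/d[2]
E
python3 - <<'E'
from h import *
o=ctrl.get_obs(); print(o)
ims=[]
for n in ["scene","side","wrist"]:
    s=ctrl.snapshot(n); cv2.imwrite(f"pics/{n}0.png",s['pixels'])
    for l in ["wheel","slide","flag","pointer","sensor","gauge_mark","teach","teach_top","reset_top","wheel_axle"]:
        try:
            for d in ctrl.search_frame(s,l)[:3]: print(n,l,np.round(d['centre'],3),round(d['confidence'],2),np.round(proj(s,d['centre'],o)))
        except Exception as e: print(n,l,e)
E
```

```text
{'clock': 0.0, 'joint_pos': array([ 9.00165482e+01,  2.05910345e+01,  6.33319896e-01, -2.07690594e-02,
       -7.01331773e+01, -1.65073696e+01]), 'qvel': array([-0.01169326, -0.05437904, -0.04411082, -0.00475185,  0.05927809,
        0.02763519]), 'tau': array([-1.24635430e-03, -5.82716024e+01,  2.93052703e+01,  6.99711710e+00,
        6.86164465e-03, -1.74298307e-04]), 'tool_pos': array([0.19148431, 0.64677012, 0.2256217 ]), 'orientation': array([-1.79992891e+02, -9.26936298e-02, -1.06497901e+02]), 'force': array([ 0.82325307,  0.41991672, -0.0361239 ]), 'moment': array([0.04979541, 0.00353721, 0.04825419]), 'opening': 0.08736278047245243}
scene wheel [ 0.595 -0.01   0.088] 0.65 [273. 201.]
scene slide [0.621 0.03  0.016] 0.55 [291. 215.]
scene slide [0.628 0.16  0.067] 0.21 [328. 179.]
scene flag [0.612 0.094 0.03 ] 0.69 [306. 197.]
scene pointer [0.612 0.096 0.033] 0.85 [306. 196.]
scene sensor [0.565 0.375 0.004] 0.63 [357. 145.]
scene sensor [0.626 0.157 0.063] 0.57 [327. 180.]
scene gauge_mark [0.629 0.159 0.065] 0.68 [328. 180.]
scene gauge_mark [0.614 0.094 0.032] 0.17 [307. 
[... 443 characters left out ...]
03 -0.059  0.029] 0.37 [229. 263.]
side slide [0.586 0.018 0.012] 0.58 [283. 222.]
side flag [0.607 0.103 0.037] 0.9 [277. 193.]
side pointer [0.606 0.102 0.036] 0.77 [276. 194.]
side pointer [0.582 0.02  0.01 ] 0.51 [281. 222.]
side sensor [0.621 0.166 0.062] 0.79 [271. 172.]
side gauge_mark [0.616 0.162 0.061] 0.58 [270. 173.]
side teach [ 0.637 -0.36   0.023] 0.5 [378. 327.]
side teach [ 0.629 -0.21   0.022] 0.46 [340. 277.]
side teach_top [ 0.625 -0.213  0.022] 0.5 [339. 278.]
side reset_top [ 0.491 -0.267  0.027] 0.69 [299. 318.]
side reset_top [ 0.59  -0.029  0.078] 0.58 [291. 216.]
side reset_top [0.403 0.101 0.019] 0.23 [209. 222.]
side wheel_axle [0.582 0.024 0.009] 0.67 [280. 222.]
```

```bash
python3 - <<'E'
import cv2,numpy as np
a=cv2.imread("pics/scene0.png");b=cv2.imread("pics/side0.png")
c=lambda im,x,y,w,h,s:cv2.resize(im[y:y+h,x:x+w],None,fx=s,fy=s,interpolation=cv2.INTER_CUBIC)
top=np.hstack([c(a,120,120,266,230,1.5),c(b,180,130,267,230,1.5)])
cv2.imwrite("pics/a.png",top); print(top.shape)
E
```

```text
(345, 799, 3)
```

View pics/a.png

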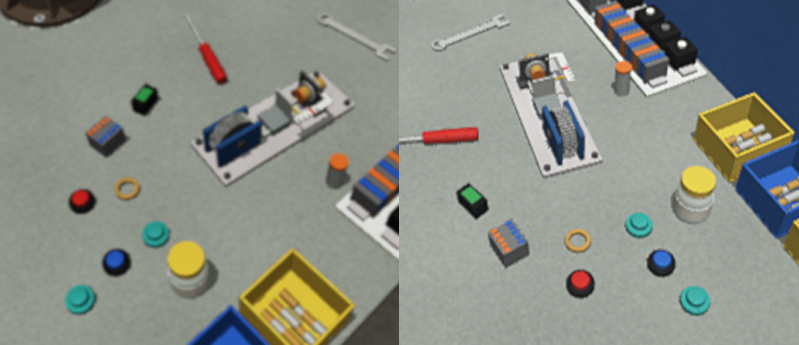

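View pics/scene0.png

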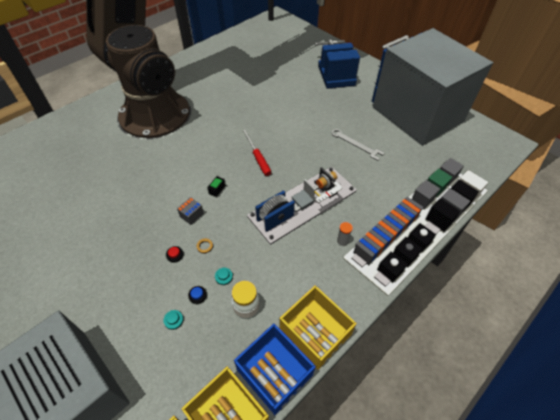

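Candidates for the blue button in the scene picture: (197,294) is true blue in a black round housing, which fits. (223,275) and (173,319) are turquoise look-alikes. The red button is at (174,254). The slide has its wheel at (273,207) and its sensor at (327,182). I'm moving above the slide to look from near.

Emit:
carry_out([
  [0,0,4,200,-330,60,1],
  [0,0,4,200,-330,60,1],
  [0,0,4,200,-330,60,1],
  [0,0,4,200,-330,60,1],
  [0,0,4,200,-330,60,1],
  [0,0,4,200,-330,60,1],
  [0,0,4,200,-330,60,1],
  [0,0,8,400,-610,60,1],
  [0,0,8,400,-610,60,1],
  [0,0,8,400,-610,60,1],
  [0,0,8,400,-610,60,1],
  [0,0,8,400,-610,60,1],
  [0,0,8,400,-610,60,1],
  [0,0,8,400,-610,60,1],
  [0,0,8,400,-610,60,1],
  [0,0,8,400,-610,60,1],
])

```text
clock: 3.65
tool_pos: [0.5912, 0.0383, 0.2867]
orientation: [-180.0, 0.0, -98.4]
force: [-0.2, 0.4, 0.1]
opening: 0.0004
```

```bash
python3 - <<'E'
from h import *
o=ctrl.get_obs(); s=ctrl.snapshot("wrist"); cv2.imwrite("pics/w1.png",s['pixels'])
print(o['clock'],o['tool_pos'],o['orientation'],o['joint_pos'].round(1),o['opening']); print(np.round(s['hand_eye'],3),s['intrinsics'])
for l in ["wheel","slide","flag","pointer","sensor","gauge_mark"]:
    for d in ctrl.search_frame(s,l)[:2]: print(l,np.round(d['centre'],3),round(d['confidence'],2),np.round(proj(s,d['centre'],o)))
E
```

```text
3.65 [0.59123077 0.03825109 0.28673686] [-1.79989459e+02  1.40616296e-02 -9.84084870e+01] [ 22.6  10.9  -4.7  -0.  -74.4  59. ] 0.00039555112621564927
[[ 1.    -0.     0.    -0.001]
 [ 0.     0.967  0.254 -0.067]
 [-0.    -0.254  0.967 -0.158]
 [ 0.     0.     0.     1.   ]] [[364.50703003   0.         279.70760138]
 [  0.         364.50703003 206.71638607]
 [  0.           0.           1.        ]]
wheel [0.597 0.001 0.086] 0.85 [317. 170.]
flag [0.606 0.09  0.032] 0.9 [233. 166.]
pointer [0.606 0.088 0.032] 0.8 [235. 165.]
sensor [0.633 0.162 0.067] 0.71 [156. 156.]
sensor [ 0.446 -0.164  0.028] 0.28 [459. 263.]
gauge_mark [0.634 0.163 0.063] 0.82 [156. 154.]
gauge_mark [0.609 0.09  0.031] 0.45 [233. 163.]
```

View pics/w1.png

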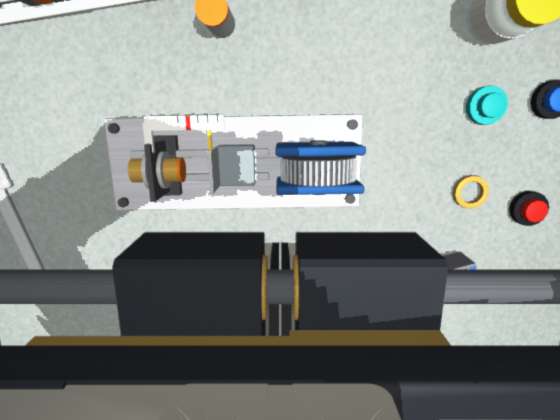

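Wrist picture: the wheel is at (318,170) between its cheeks. The yellow pointer runs from (209,130) to (211,152), the red mark is at (188,122) and the sensor face is at about (186,170). The blue button is at (553,100).

```bash
python3 - <<'E'
from h import *
o=ctrl.get_obs(); s=ctrl.snapshot("wrist")
im=s['pixels'].astype(int); b,g,r=im[...,0],im[...,1],im[...,2]
def rep(n,m,box,z):
    x0,y0,x1,y1=box; v,u=np.nonzero(m[y0:y1,x0:x1]); c=(u.mean()+x0,v.mean()+y0); P=back(s,c,z,o); print(n,len(u),np.round(c,1),P.round(4)); return P
red=rep('mark',(r>150)&(g<90)&(b<90),(175,105,205,135),.068)
yel=rep('ptr',(r>150)&(g>120)&(b<90),(195,120,225,160),.068)
d=ctrl.outline_of(s,"wheel")[0]['pixels']
blue=(b>120)&(r<60); v,u=np.nonzero(blue[135:200,260:375]);v+=135;u+=260
up=v<165
for n,m in(('up',up),('lo',~up)):
    x=u[m];y=v[m]; f=np.polyfit(x,y,1); a=back(s,(x.min(),np.polyval(f,x.min())),.076,o);c=back(s,(x.max(),np.polyval(f,x.max())),.076,o); print(n,x.min(),x.max(),a.round(4),c.round(4),np.linalg.norm(a-c), np.degrees(np.arctan2(*(a-c)[1::-1])), (a+c)/2)
for uv in [(353,125),(350,199),(113,128),(123,202)]: print(uv,back(s,uv,.012,o).round(4))
E
```

```text
mark 40 [187.1 123.4] [0.66   0.1225 0.068 ]
ptr 52 [208.9 141.7] [0.639  0.1043 0.068 ]
up 276 363 [0.6197 0.0378 0.076 ] [ 0.6078 -0.0489  0.076 ] 0.08749803401670615 82.1481470274807 [ 0.6137713  -0.00554111  0.076     ]
lo 276 361 [0.5797 0.0439 0.076 ] [ 0.569  -0.0433  0.076 ] 0.08783157882741577 83.00111563943928 [5.74374710e-01 2.68705023e-04 7.60000000e-02]
(353, 125) [ 0.6303 -0.0535  0.012 ]
(350, 199) [ 0.5429 -0.0413  0.012 ]
(113, 128) [0.6679 0.2227 0.012 ]
(123, 202) [0.58   0.2338 0.012 ]
```

Emit:
carry_out([
  [0,0,0.7,0,-59,-40,1],
  [0,0,0.7,0,-59,-90,1],
  [0,0,0.7,0,-59,-140,1],
  [0,0,0.7,0,-59,-175,1],
  [0,0,0.7,0,-59,-192,1],
  [0,0,0.7,0,-59,-192,1],
  [0,0,0.7,0,-59,-192,1],
])

```text
clock: 4.97
tool_pos: [0.5928, -0.0215, 0.0961]
orientation: [-179.9, 0.0, -97.8]
force: [0.5, -0.2, 0.4]
opening: 0.0003
```

Emit:
carry_out([
  [0,0,0,0,0,-2,1],
  [0,0,0,0,0,-3,1],
  [0,0,0,0,0,-4,1],
  [0,0,0,0,0,-4,1],
])

```text
clock: 5.48
tool_pos: [0.5916, -0.0218, 0.0906]
orientation: [180.0, -0.0, -97.8]
force: [0.5, 0.1, 0.2]
opening: -0.0
```

Emit:
carry_out([
  [0,0,0,0,0,-1,1],
  [0,0,0,0,0,-1,1],
  [0,0,0,0,0,-1,1],
])

```text
clock: 5.85
tool_pos: [0.5917, -0.0218, 0.0896]
orientation: [-180.0, -0.0, -97.8]
force: [0.7, -0.3, 0.2]
opening: 0.0004
```

Emit:
carry_out([
  [0,0,0,0,0,-0.5,1],
  [0,0,0,0,0,-0.5,1],
  [0,0,0,0,0,-0.5,1],
])

```text
clock: 6.22
tool_pos: [0.5917, -0.0218, 0.0894]
orientation: [-180.0, 0.0, -97.8]
force: [-0.6, 0.5, 4.5]
opening: 0.0006
```

Emit:
carry_out([
  [0,0,0,0,0,-0.3,1],
  [0,0,0,0.4,3,-0.3,1],
  [0,0,0,0.8,6,-0.3,1],
  [0,0,0,1.2,9,-0.3,1],
  [0,0,0,1.6,12,-0.3,1],
  [0,0,0,1.6,12,-0.3,1],
])

```text
clock: 6.98
tool_pos: [0.5935, -0.01, 0.09]
orientation: [-179.9, -0.0, -97.8]
force: [-3.4, -0.8, 10.8]
opening: 0.0004
```

```bash
cat > gap.py <<'E'
from h import *
import sys
o=ctrl.get_obs(); s=ctrl.snapshot("wrist"); cv2.imwrite(sys.argv[1],s['pixels'])
im=s['pixels'].astype(int); b,g,r=im[...,0],im[...,1],im[...,2]
a=np.array([.132,.991,0])
def rep(n,m,P0,rad):
    c=proj(s,P0,o); V,U=np.mgrid[:420,:560]; m=m&(np.hypot(U-c[0],V-c[1])<rad); v,u=np.nonzero(m)
    if len(u)<5: print(n,'none',c); return None
    c=(u.mean(),v.mean()); P=back(s,c,.068,o); print(n,len(u),np.round(c,1),P.round(4)); return P
rad=float(sys.argv[2])
M=rep('mark',(r>130)&(g<90)&(b<90),[.66,.1225,.068],rad)
Y=rep('ptr',(r>130)&(g>100)&(b<90),[.642,.113,.068],rad)
if M is not None and Y is not None: print('gap mm',1000*(M-Y)@a)
print('z',o['tool_pos'],o['force'],o['orientation'])
E
python3 gap.py pics/w2.png 45
```

```text
mark 23 [  0.5 160.3] [0.6557 0.1214 0.068 ]
ptr 257 [ 36.6 185.5] [0.641  0.1076 0.068 ]
gap mm 15.617592099211675
z [ 0.59349691 -0.01003123  0.0899893 ] [-3.3842112  -0.76878014 10.79199501] [-1.79947264e+02 -2.48209452e-02 -9.77574186e+01]
```

View pics/w2.png

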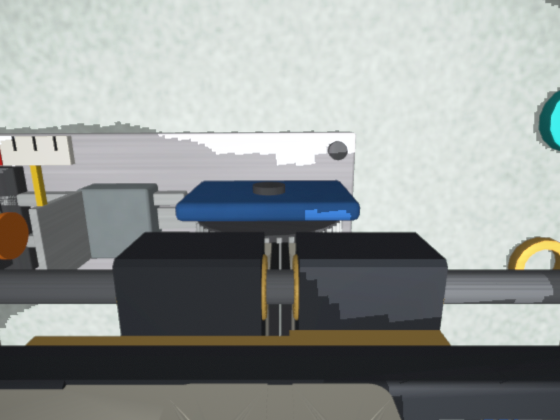

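Emit:
carry_out([
  [0,0,0,0.2,3,0.3,1],
  [0,0,0,0.6,6,0.3,1],
  [0,0,0,1,9,0.3,1],
  [0,0,0,1.4,12,0.3,1],
  [0,0,0,1.8,15,0.3,1],
  [0,0,0,2.2,18,0.3,1],
  [0,0,0,2.6,21,0.3,1],
  [0,0,0,3,24,0.3,1],
  [0,0,0,3,24,0.3,1],
])

```text
clock: 8.15
tool_pos: [0.5966, 0.0146, 0.0892]
orientation: [-180.0, 0.0, -97.8]
force: [-0.4, 0.9, 4.9]
opening: 0.0002
```

```bash
python3 gap.py pics/w3.png 60
```

```text
mark 276 [ 44.4 150.5] [0.6605 0.1227 0.068 ]
ptr 443 [ 55.9 199.9] [0.6357 0.1243 0.068 ]
gap mm 1.6840427242608704
z [0.59660067 0.01463602 0.08920407] [-0.3955529   0.87508336  4.92333508] [-1.79960480e+02  2.45554985e-02 -9.77721140e+01]
```

Emit:
carry_out([
  [0,0,0,0,0,12,1],
  [0,0,0,-0.5,0,50,1],
  [0,0,0,-0.5,20,90,1],
  [0,0,0,-0.5,30,90,1],
  [0,0,0,-0.5,30,90,1],
  [0,0,0,-0.5,30,90,1],
])

```text
clock: 8.95
tool_pos: [0.5949, 0.0438, 0.178]
orientation: [179.9, -0.0, -97.8]
force: [-0.3, -0.0, -0.4]
opening: 0.0006
```

```bash
python3 gap.py pics/w4.png 45; python3 -c "
import cv2;a=cv2.imread('pics/w4.png')[60:220,60:330];cv2.imwrite('pics/w4c.png',cv2.resize(a,None,fx=2.9,fy=2.9,interpolation=2))"
```

```text
mark 105 [159.6 129.4] [0.6605 0.1226 0.068 ]
ptr 173 [168.4 160.6] [0.6376 0.1211 0.068 ]
gap mm 4.489806099251085
z [0.59486363 0.04379961 0.17798607] [-0.33232057 -0.04970591 -0.41882005] [ 1.79882813e+02 -4.99652544e-02 -9.77933267e+01]
```

View pics/w4c.png

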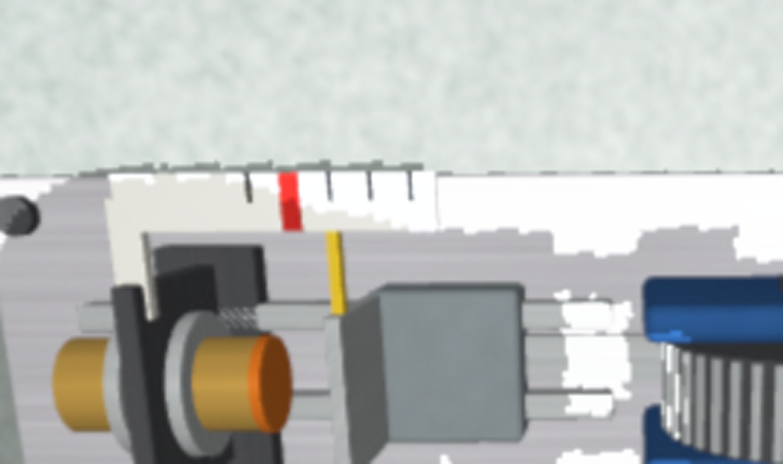

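Crop: the pointer tip is at about (334,235) and the lower end of the mark at about (292,229), roughly 10 mm short. The brass contaminated the yellow mask, so I'm tightening it.

```bash
sed -i 's/(r>130)&(g>100)&(b<90),\[.642,.113/(r>130)\&(g>.72*r)\&(b<.5*r),[.642,.118/' gap.py; python3 gap.py pics/w5.png 40
```

```text
mark 105 [159.4 129.8] [0.6604 0.1226 0.068 ]
ptr 163 [169.5 158.9] [0.6389 0.1199 0.068 ]
gap mm 5.547334364324845
z [0.5949615  0.04365079 0.17796548] [ 0.09633028  0.1700767  -0.17971649] [ 1.79884308e+02 -5.66345655e-02 -9.78081940e+01]
```

```bash
cat > gap.py <<'E'
from h import *
import sys
o=ctrl.get_obs(); s=ctrl.snapshot("wrist"); cv2.imwrite(sys.argv[1],s['pixels'])
im=s['pixels'].astype(int); b,g,r=im[...,0],im[...,1],im[...,2]
a=np.array([.1294,.9916]); n=np.array([.9916,-.1294]); ax=np.array([.594,-.0026])
V,U=np.mgrid[:420,:560]
Rr,t=cam(s,o); D=np.stack([U,V,np.ones_like(U)],-1).reshape(-1,3)@np.linalg.inv(s['intrinsics']).T@Rr; c=-Rr.T@t
P=(c+D*((.068-c[2])/D[:,2:]))[:,:2].reshape(420,560,2)-ax
X=P@n*1000; Y=P@a*1000
def rep(k,m):
    f=np.polyfit(X[m],Y[m],1); print(k,m.sum(),'x',X[m].min().round(1),X[m].max().round(1),'y',Y[m].mean().round(2),'slope deg',np.degrees(f[0]).round(2)); return Y[m].mean()
box=(Y>100)&(Y<150)
M=rep('mark',(r>130)&(g<90)&(b<90)&box&(X>35)&(X<70))
Yp=rep('ptr',(r>120)&(g>.6*r)&(b<.5*r)&box&(X>24)&(X<50))
print('gap mm',M-Yp,'clock',o['clock'])
E
python3 gap.py pics/w6.png
```

```text
mark 106 x 43.3 56.7 y 132.71 slope deg 1.06
ptr 121 x 24.3 42.5 y 122.6 slope deg -0.71
gap mm 10.104384488732364 clock 9.05
```

Emit:
carry_out([
  [0,0,0,-4,-45,-5,1],
  [0,0,0,-4,-66,-40,1],
  [0,0,0,-4,-66,-75,1],
  [0,0,0,-4,-66,-86,1],
  [0,0,0,-4,-66,-88,1],
  [0,0,0,-4,-66,-89,1],
  [0,0,0,-4,-66,-90.1,1],
  [0,0,0,-4,-66,-90.1,1],
  [0,0,0,-4,-66,-90.1,1],
])

```text
clock: 10.22
tool_pos: [0.592, -0.0216, 0.0895]
orientation: [-179.9, 0.0, -97.8]
force: [0.4, 0.9, 1.2]
opening: 0.0005
```

Emit:
carry_out([
  [0,0,0,0.4,3,0,1],
  [0,0,0,0.8,6,0,1],
  [0,0,0,1.2,9,0,1],
  [0,0,0,1.6,12,0,1],
  [0,0,0,2,15,0,1],
  [0,0,0,2.4,18,0,1],
  [0,0,0,2.8,21,0,1],
  [0,0,0,3.2,24,0,1],
  [0,0,0,3.6,27,0,1],
  [0,0,0,3.9,30,0,1],
  [0,0,0,3.9,30,0,1],
  [0,0,0,3.9,30,0,1],
])

```text
clock: 11.72
tool_pos: [0.5961, 0.0086, 0.0893]
orientation: [-179.9, 0.0, -97.8]
force: [-0.2, 0.2, 5.6]
opening: 0.0005
```

```bash
python3 gap.py pics/w7.png
```

```text
mark 285 x 42.9 56.6 y 132.85 slope deg -0.43
ptr 275 x 24.1 42.5 y 131.91 slope deg 0.38
gap mm 0.93375979157355 clock 11.725
```

Emit:
carry_out([
  [0,0,0,0.1,1,0,1],
  [0,0,0,0.2,2,0,1],
  [0,0,0,0.4,3,0,1],
  [0,0,0,0.4,3,0,1],
  [0,0,0,0.4,3,0,1],
])

```text
clock: 12.4
tool_pos: [0.5964, 0.0114, 0.0895]
orientation: [-180.0, 0.0, -97.8]
force: [-0.9, -0.4, 8.5]
opening: 0.0005
```

Emit:
carry_out([
  [0,0,0,0,0,10,1],
  [0,0,0,0,20,50,1],
  [0,0,0,10,60,70,1],
  [0,0,0,10,70,70,1],
  [0,0,0,10,70,70,1],
  [0,0,0,10,70,70,1],
  [0,0,0,10,70,70,1],
])

```text
clock: 13.28
tool_pos: [0.6055, 0.0803, 0.1583]
orientation: [179.9, -0.0, -97.8]
force: [0.2, -0.2, -0.2]
opening: 0.0006
```

```bash
python3 gap.py pics/w8.png; python3 -c "
import cv2;a=cv2.imread('pics/w8.png')[60:260,140:410];cv2.imwrite('pics/w8c.png',cv2.resize(a,None,fx=2.9,fy=2.9,interpolation=2))"
```

```text
mark 111 x 43.4 56.7 y 132.72 slope deg -0.55
ptr 131 x 24.3 42.8 y 132.66 slope deg -0.31
gap mm 0.05855057537024777 clock 13.275
```

View pics/w8c.png

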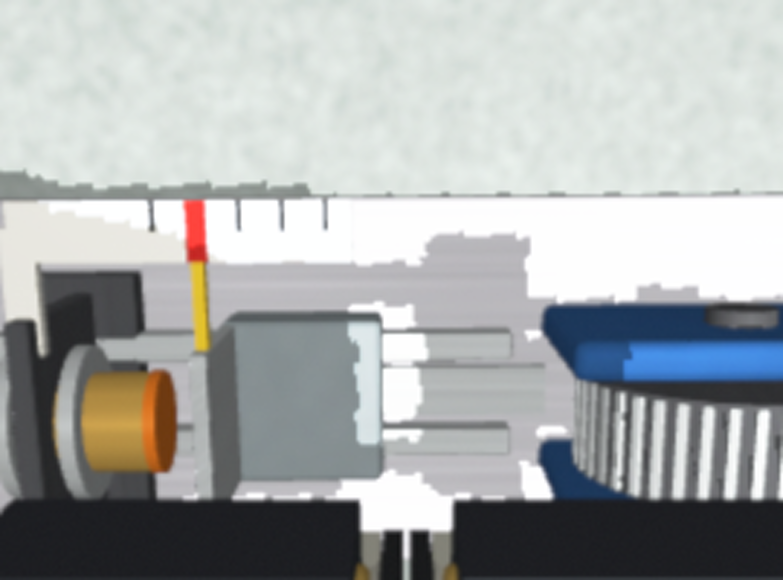

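Crop: the yellow pointer at (200,262) meets the red mark at (195,258) in line, with a measured offset of 0.06 mm. Next is the blue button.

Emit:
carry_out([
  [0,0,0,0,0,40,1],
  [0,0,0,-5,-50,60,1],
  [0,0,0,-25,-350,60,1],
  [0,0,0,-25,-350,60,1],
  [0,0,0,-25,-350,60,1],
  [0,0,0,-25,-350,60,1],
  [0,0,0,-25,-350,60,1],
  [0,0,0,-25,-350,60,1],
  [0,0,0,-25,-350,60,1],
  [0,0,0,-25,-350,60,1],
  [0,0,0,-25,-350,60,1],
])

```text
clock: 14.7
tool_pos: [0.5813, -0.2678, 0.2192]
orientation: [-180.0, 0.0, -97.7]
force: [0.0, -0.1, -0.1]
opening: 0.0004
```

```bash
python3 - <<'E'
from h import *
o=ctrl.get_obs(); s=ctrl.snapshot("wrist"); cv2.imwrite("pics/t1.png",s['pixels']); print(o['tool_pos'],o['orientation'],o['clock'])
for d in ctrl.search_frame(s,"teach_top")+ctrl.search_frame(s,"teach"): print(d['centre'].round(4) if hasattr(d['centre'],'round') else d['centre'],d['confidence'],proj(s,d['centre'],o).round())
im=s['pixels'].astype(int); b,g,r=im[...,0],im[...,1],im[...,2]
m=((b>110)&(r<80)&(g<.75*b)).astype(np.uint8)
n,l,st,c=cv2.connectedComponentsWithStats(m)
for i in range(1,n):
    if st[i,4]>80: print(st[i],c[i].round(1),back(s,c[i],.03,o).round(4),back(s,c[i],.04,o).round(4))
E
```

```text
[ 0.58128683 -0.26777393  0.21915123] [-1.79983243e+02  3.15470750e-03 -9.77026219e+01] 14.7
[0.6387, -0.3555, 0.0242] 0.63 [365. 110.]
[0.6327, -0.2132, 0.0219] 0.62 [217. 137.]
[0.6303, -0.2834, 0.0219] 0.55 [290. 129.]
[0.5958, -0.0427, 0.015] 0.22 [ 60. 195.]
[0.6325, -0.3595, 0.023] 0.83 [369. 116.]
[0.6347, -0.2115, 0.0271] 0.74 [214. 135.]
[277 120  29  29 441] [290.1 136.1] [ 0.6244 -0.2827  0.03  ] [ 0.6251 -0.2825  0.04  ]
[  0 192  22   8 172] [ 10.4 195.6] [ 0.6043 -0.0047  0.03  ] [ 0.6056 -0.0125  0.04  ]
[  0 236  34   9 302] [ 16.3 240. ] [0.5591 0.0041 0.03  ] [ 0.5616 -0.004   0.04  ]
```

View pics/t1.png

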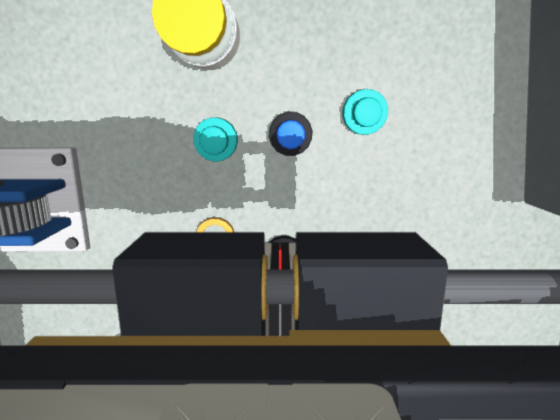

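The only blue button in a black housing is at (290,134). The discs at (215,138) and (365,111) are turquoise look-alikes. I need to check that the body clears the jar at (188,15).

```bash
python3 - <<'E'
from h import *
o=ctrl.get_obs(); s=ctrl.snapshot("wrist")
for uv in [(188,16),(188,53),(225,25)]: print('jar',back(s,uv,.085,o).round(3))
for z in (.02,.03,.035): print(back(s,(291,134),z,o).round(4))
E
```

```text
jar [ 0.724 -0.219  0.085]
jar [ 0.699 -0.214  0.085]
jar [ 0.714 -0.245  0.085]
[ 0.6255 -0.2844  0.02  ]
[ 0.6261 -0.2842  0.03  ]
[ 0.6264 -0.2841  0.035 ]
```

Emit:
carry_out([
  [0,0,0,45,-16,-40,1],
  [0,0,0,45,-16,-90,1],
  [0,0,0,45,-16,-140,1],
  [0,0,0,45,-16,-170,1],
  [0,0,0,45,-16,-178,1],
  [0,0,0,45,-16,-178,1],
  [0,0,0,45,-16,-178,1],
])

```text
clock: 15.78
tool_pos: [0.6272, -0.285, 0.0429]
orientation: [-179.8, -0.0, -97.8]
force: [0.5, -0.2, 1.0]
opening: 0.0005
```

Emit:
carry_out([
  [0,0,0,0,0,-3,1],
  [0,0,0,0,0,-6,1],
  [0,0,0,0,0,-6,1],
])

```text
clock: 16.15
tool_pos: [0.6258, -0.2848, 0.0349]
orientation: [180.0, 0.0, -97.8]
force: [-0.3, -0.1, 0.1]
opening: 0.0002
```

Emit:
carry_out([
  [0,0,0,0,0,-2,1],
  [0,0,0,0,0,-4,1],
  [0,0,0,0,0,-4,1],
])

```text
clock: 16.52
tool_pos: [0.6258, -0.2848, 0.0306]
orientation: [180.0, 0.0, -97.8]
force: [-0.6, -0.4, 1.0]
opening: 0.0001
```

Emit:
carry_out([
  [0,0,0,0,0,-1,1],
  [0,0,0,0,0,-2,1],
  [0,0,0,0,0,-3,1],
  [0,0,0,0,0,-3,1],
])

```text
clock: 17.02
tool_pos: [0.626, -0.2847, 0.0278]
orientation: [180.0, 0.0, -97.8]
force: [0.7, -0.2, 0.2]
opening: 0.0002
```

Emit:
carry_out([
  [0,0,0,0,0,-1,1],
  [0,0,0,0,0,-2,1],
  [0,0,0,0,0,-2,1],
])

```text
clock: 17.4
tool_pos: [0.6259, -0.2848, 0.0258]
orientation: [180.0, 0.0, -97.8]
force: [-0.4, 0.7, 0.1]
opening: 0.0004
```

Emit:
carry_out([
  [0,0,0,0,0,-1,1],
  [0,0,0,0,0,-2,1],
  [0,0,0,0,0,-2,1],
])

```text
clock: 17.77
tool_pos: [0.6259, -0.2848, 0.0238]
orientation: [180.0, 0.0, -97.8]
force: [-0.5, 0.7, -0.1]
opening: 0.0004
```

Emit:
carry_out([
  [0,0,0,0,0,-1,1],
  [0,0,0,0,0,-2,1],
  [0,0,0,0,0,-2,1],
])

```text
clock: 18.15
tool_pos: [0.626, -0.2848, 0.022]
orientation: [-180.0, -0.0, -97.8]
force: [-0.7, 0.4, 1.5]
opening: 0.0001
```

Emit:
carry_out([
  [0,0,0,0,0,-1,1],
  [0,0,0,0,0,-2,1],
  [0,0,0,0,0,-2,1],
])

```text
clock: 18.52
tool_pos: [0.6261, -0.2848, 0.02]
orientation: [-180.0, -0.0, -97.8]
force: [-1.2, 0.5, 2.4]
opening: 0.0003
```

Emit:
carry_out([
  [0,0,0,0,0,-1,1],
  [0,0,0,0,0,-2,1],
  [0,0,0,0,0,-2,1],
])

```text
clock: 18.9
tool_pos: [0.6261, -0.2848, 0.018]
orientation: [-180.0, -0.0, -97.8]
force: [0.1, 0.6, 3.9]
opening: 0.0003
```

Emit:
carry_out([
  [0,0,0,0,0,-0.5,1],
  [0,0,0,0,0,-1,1],
  [0,0,0,0,0,-1,1],
])

```text
clock: 19.27
tool_pos: [0.6261, -0.2848, 0.017]
orientation: [-180.0, -0.0, -97.8]
force: [-1.7, 0.3, 4.9]
opening: 0.0005
```

Emit:
carry_out([
  [0,0,0,0,0,-0.5,1],
  [0,0,0,0,0,-1,1],
  [0,0,0,0,0,-1,1],
])

```text
clock: 19.65
tool_pos: [0.6261, -0.2848, 0.0163]
orientation: [-180.0, -0.0, -97.8]
force: [-1.1, 2.2, 7.2]
opening: 0.0005
```

Emit:
carry_out([
  [0,0,0,0,0,-0.6,1],
  [0,0,0,0,0,-0.6,1],
  [0,0,0,0,0,-0.6,1],
])

```text
clock: 20.02
tool_pos: [0.6261, -0.2848, 0.0163]
orientation: [-180.0, -0.0, -97.8]
force: [-3.0, 1.7, 10.2]
opening: 0.0
```

The button hit a hard stop: z is fixed at 16.3 mm while the force rises to 10 N, about 6 mm after contact. Releasing, then a last check of the gap.

Emit:
carry_out([
  [0,0,0,0,0,4,1],
  [0,0,0,0,0,10,1],
  [0,0,0,0,0,30,1],
  [0,0,0,0,0,80,1],
  [0,0,0,0,0,130,1],
  [0,0,0,-20,60,180,1],
  [0,0,0,-20,290,180,1],
  [0,0,0,-20,350,180,1],
  [0,0,0,-20,350,180,1],
  [0,0,0,-20,350,180,1],
  [0,0,0,-20,350,180,1],
  [0,0,0,-20,350,180,1],
  [0,0,0,-20,350,180,1],
  [0,0,0,-20,350,180,1],
])

```text
clock: 21.78
tool_pos: [0.6058, 0.0641, 0.1951]
orientation: [180.0, -0.0, -97.9]
force: [0.1, -0.8, -0.1]
opening: 0.0001
```

```bash
python3 gap.py pics/f1.png; python3 - <<'E'
from h import *
s=ctrl.snapshot("scene"); a=s['pixels'][220:340,140:300]; w=cv2.imread('pics/f1.png')
cv2.imwrite("pics/f2.png",np.hstack([cv2.resize(a,(400,300)),cv2.resize(w,(400,300))]))
E
```

```text
mark 87 x 43.1 56.8 y 132.68 slope deg -0.99
ptr 101 x 24.4 42.4 y 132.56 slope deg -0.19
gap mm 0.11819935798183678 clock 21.775
```

View pics/f2.png

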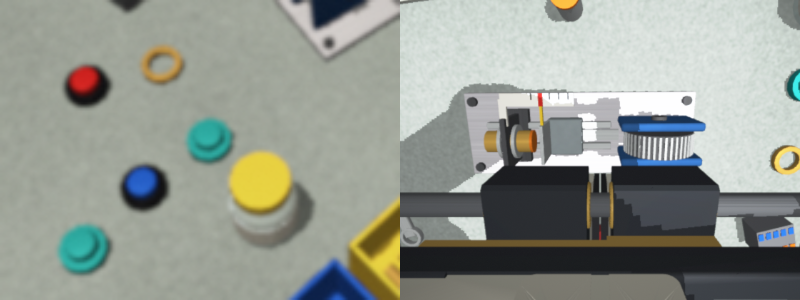

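The left half shows the blue button back out at (142,183), with the red button and loose parts undisturbed. The right half shows the pointer in line with the mark at (541,105). Handing in.

```bash
python3 -c "
from plant import ctrl; print(ctrl.close_job())"
```

```text
the job is handed in; nothing more can be done
None
```

The flag is set at the gauge mark, the blue teach button has been pressed and released, and the job is handed in at about 22 s.

- **Flag:** I rolled the thumbwheel with the closed fingertips in two strokes plus a 3 mm correction, pressing with up to about 11 N (slightly above the 4–10 N range). The flag advanced about 21 mm. The pointer's offset from the middle of the mark measured 0.06 mm after the last stroke and 0.12 mm in the final check. The camera calibration is only good to about 2 mm, but both points were measured in the same image.
- **Button:** I pressed the blue teach button, the one in the black housing. It travelled about 6 mm to a hard stop, with 10 N at the stop, and I then released it. In the last picture it appears to be back out.
- **Other parts:** I did not touch the red button, the turquoise look-alikes or the loose parts, and those in the last pictures looked undisturbed. The arm was clear of everything at hand-in.
- **Disagreements:** My first two colour masks for the pointer also picked up the brass barrel and gave gaps that were too small. I fixed this before the second stroke. The trained network also reported the turquoise discs and other things as the teach button, so I chose the blue one by colour and housing.

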